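# Slide the larger glue pot to the middle ring of the warmer

### The arm

A 6-joint arm with a two-finger parallel gripper is mounted at the origin on a cart in front of the work surface, level with it; the furniture and walls round the work are solid. World frame = base frame: x ahead of the robot, y to its left, z up, the work surface at z = 0. Lengths are in mm, angles in degrees, forces in N, time in s.
With the tool pointing down it reaches from about 350 to 850 mm from the base axis. Payload 8.1 kg.
Tool frame: the origin (TCP) lies between the finger pads; the fingertips stand 22 mm ahead of it and the grasp point (between the pads) lies 3 mm ahead of it; z points along the fingers, y is the line along which they close (so a half turn about z gives the same grasp; the last joint's range is limited). The gripper opens to 85 mm and grips with 20 to 120 N. Pads are 22 mm wide; open, the fingers measure 114 mm over their backs; the gripper's body (76 mm by 85 mm) begins 54 mm behind the grasp point. The pads swing forward as they close: fully open they stand 13 mm farther back than shut.
Start: joints at [-76.398, 7.471, 85.268, -0, 87.261, -4.893], TCP at [190.354, -569.009, 253.292] pointing down, gripper open.
Joint ranges: [-169.43, 169.43], [-51.17, 129.36], [1.28, 143.12], [-76.62, 256.62], [0, 156.53], [-152.29, 152.29]. Speed limits (degrees/s): [136.94, 136.94, 159.86, 180, 180, 180].

### API

Orientations are given as [roll, pitch, yaw] about the fixed x, y, z axes, in that order (R = Rz(yaw) Ry(pitch) Rx(roll)).
In Python, from bench import r, vision gives the robot as it stands.
- The arm moves only by the tool step_arm, never from a script. Its argument "targets" is a list that holds one entry, the list of rows, each a list of 6 numbers: the shift along the world's x, y, z in mm, then the turn, a rotation vector about the world's x, y, z in rad. In form: [[[x, y, z, rx, ry, rz], ...]]. A call has 1 to 12 rows; each row is the pose to reach, as a shift and turn from the pose commanded when the call began; what a row does not reach only later rows make up. A row lasts 1/12 s, in which the tool goes at most 41.7 mm and 7.16 degrees, less where a joint would pass 70% of its speed; a pose out of reach is approached as far as the arm can. A call with a gripper value outside its range is refused whole. "fingers" is the gripper's target within -1 to 1 (shut at 1, half-way at 0, fully open at -1), set as the call begins (left out, the last holds). The fingers move at their own pace and stop on an object; "newtons" is the grip in N (left out, the last holds). Time passes only in rows, so rows that repeat a pose let the fingers close. It gives the time, the measured TCP pose, the force, the opening and the grip force at its end, in the units of the state.
- r.sense(): the state, without advancing time (a new reading comes with each control period).
- vision.snapshot(name): name is "scene" or "top" or "wrist"; returns a dict with "img" (384x512x3 uint8, blue, green, red), "mtx" (3x3 intrinsics, pixels), "eye" and "attitude" of the camera in the world. Camera axes: x right, y up, looking along -z (the intrinsics and any distortion apply to the point x, -y, -z); pixel columns grow to the right and rows downward; lengths in mm; the calibration is good to about 2 mm. A picture is of the moment at which its call begins. There is no depth.
- r.hand_in(): hands the job in; it is judged then, once.
The state is a dict: "time": time; "joint_pos": joint angles; "qd": joint speeds; "joint_efforts": joint torques, N m; "tool_pos": TCP position; "tcp_rot": TCP orientation; "ft_force": force on the tool from outside, world axes, zero at the start; "wrist_torque": the same for the moment, N m; "finger_gap": finger opening in mm; "grip_force": force on a finger pad.
Only numpy, scipy, OpenCV 4.12 (cv2) and the standard library are available. Lean on these libraries where they do the work, as an engineer would, in place of code of your own. Each camera call takes 0.05 s, during which the arm holds its last target. There are 200 camera calls.

### The job

On the low bench warmer stand two lidded steel glue pots, one on each end ring. Slide the larger pot along the plate to the empty middle ring, without lifting or tipping it, so that it stands centred on that ring, and let go of it. Leave the smaller pot where it stands.

Things in the scene. Friction and masses are not known exactly. Their poses are not given: they have to be found in the camera images.
- glue_pot_knob (a point): The larger pot: round, steel, 76 mm across (two small ears reach 42 mm from its axis), 0.45 kg, lid fixed, its smooth bottom slides easily. This point lies on its axis, 66 mm above its underside, where to grip its upright dark wooden lid knob: a straight round post 22 mm across, from 17 mm below this point to 12 mm above it; the lid's flat top lies 22 mm below the point. z is up.
- small_pot_knob (a point): The smaller pot, to be left alone: same make, 56 mm across (ears reach 32 mm from its axis), same lid knob. This point lies on its axis in the knob, 54 mm above its underside; the knob's top is 12 mm above it.
- ring_mid (a point): Centre of the middle one of three rings, thin pale lines 85 mm across, on the flat black top of the warmer: a fixed plate 290 x 98 mm, its top (where this point lies) 20 mm above the table. x runs along the plate, the end rings lie 90 mm away at +x and -x; y runs across it; z is up.

How it is judged (in metres and radians):
At the end, for the whole second after the job is handed in: The larger pot stands upright on the plate with its axis within 15 mm of the middle ring's centre; the smaller pot is within 15 mm of where it stood (horizontal distance between glue_pot_knob and ring_mid below 0.015 m and z of glue_pot_knob in the frame of ring_mid between 0.062 and 0.07 m and angle between glue_pot_knob's own z axis and vertical below 0.1 rad and distance of small_pot_knob from where it was at the start of the episode below 0.015 m); the robot touches nothing.
It fails at once if the larger pot was lifted more than 10 mm off the plate (z of glue_pot_knob in the frame of ring_mid above 0.076 m).
It fails at once if the larger pot was tipped more than about 14 degrees (angle between glue_pot_knob's own z axis and vertical above 0.25 rad).
It fails at once if the smaller pot was pushed more than 15 mm (distance of small_pot_knob from where it was at the start of the episode above 0.015 m).
It also fails if it takes over 38 s, if anything falls off the work surface, if the arm or the gripper's body presses on something with over 40 N, if the wrist force passes 120 N, or if a joint passes its speed limit or range.

## Working session

There is one attempt and no reset: what is moved stays moved. The work goes in short steps, Python scripts to look and compute and a tool call to move; the robot and the scene stay as the last step left them, time stands still between calls to the robot, and variables do not carry over. Pictures are saved under pics/ and viewed, at most 12 in all, crops included, and the job is handed in when it is done.

Besides the shell and the picture viewer there is one more tool, called after "Call:" as name(argument=value, ...), one argument or row to a line, values as JSON. step_arm: Moves the arm, as the interface text tells. Its arguments: {"type":"object","properties":{"targets":{"type":"array"},"fingers":{"type":"number"},"newtons":{"type":"number"}},"required":["targets"]}

```bash
mkdir -p pics; python3 - <<'E'
from bench import r, vision
import cv2,numpy as np
s=r.sense();print(s['time'],s['tool_pos'],s['tcp_rot'],s['finger_gap'])
for n in("scene","top"):
    d=vision.snapshot(n);cv2.imwrite(f"pics/{n}0.png",d["img"]);print(n,d["mtx"],d["eye"],d["attitude"],[k for k in d])
E
```

```text
0.0 [ 190.23428367 -568.51510172  252.25782324] [-1.79895795e+02 -1.15974488e-02  1.84916348e+01] 85.57647984876463
scene [[353.6824577    0.         253.89328693]
 [  0.         353.6824577  185.04977566]
 [  0.           0.           1.        ]] [611.56455777 793.14496032 601.05939516] [ 52.1956058    0.24560085 173.0176314 ] ['img', 'mtx', 'eye', 'attitude']
top [[353.51040868   0.         251.85104332]
 [  0.         353.51040868 194.6502633 ]
 [  0.           0.           1.        ]] [431.12524313 141.82904999 936.93752626] [  7.01247263   0.45915831 -90.5766803 ] ['img', 'mtx', 'eye', 'attitude']
```

View pics/top0.png

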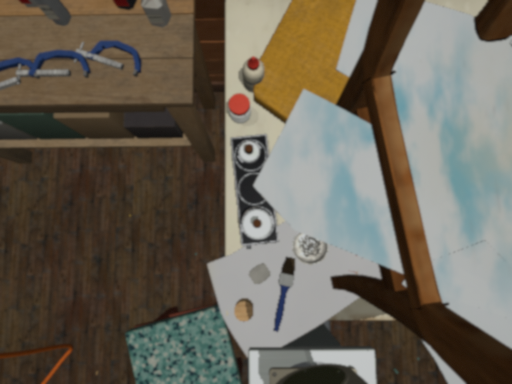

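View pics/scene0.png

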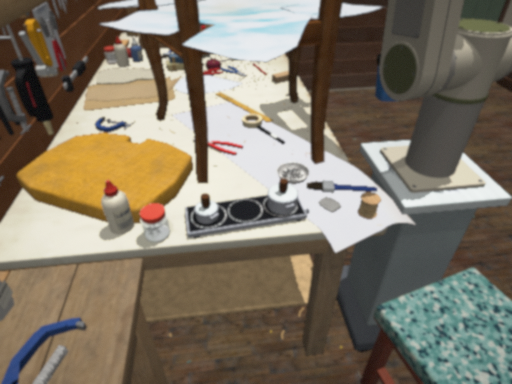

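The top view shows the larger pot at about (257,224), the small pot at (249,150), and the middle ring at about (252,188), its edge covered by an overhanging corner at (256,185). The scene view shows the pots at (283,200) and (207,210). A chair-like thing with legs at (202,180) and (318,160) overhangs the place. I'll locate it all.

```bash
cat > h.py <<'E'
import numpy as np,cv2
from scipy.spatial.transform import Rotation as R
def ray(d,p):
    v=np.linalg.inv(d["mtx"])@[p[0],p[1],1.]
    v=R.from_euler('xyz',d["attitude"],degrees=True).as_matrix()@(v*[1,-1,-1])
    return np.array(d["eye"]),v/np.linalg.norm(v)
def onz(d,p,z):
    e,v=ray(d,p);return e+v*(z-e[2])/v[2]
def tri(d1,p1,d2,p2):
    a,u=ray(d1,p1);b,v=ray(d2,p2)
    s=np.linalg.lstsq(np.c_[u,-v],b-a,rcond=None)[0]
    P,Q=a+s[0]*u,b+s[1]*v;return (P+Q)/2,np.linalg.norm(P-Q)
def pix(d,P):
    c=R.from_euler('xyz',d["attitude"],degrees=True).inv().apply(np.array(P)-d["eye"])*[1,-1,-1]
    q=d["mtx"]@c;return q[:2]/q[2]
E
python3 - <<'E'
from bench import r, vision
from h import *
np.set_printoptions(precision=1,suppress=True)
t=vision.snapshot("top");s=vision.snapshot("scene")
for n,p,z in [("big",(258,224),98),("small",(249,149),86),("mid",(253,188),20),("pl1",(233,137),20),("pl2",(265,136),20),("pl3",(242,244),20),("pl4",(276,240),20)]: print(n,onz(t,p,z))
for n,p in [("legA",(202,180)),("legB",(318,160)),("legC",(168,117)),("legD",(293,105))]: print(n,onz(s,p,0))
for c in [(208,53),(189,45),(290,42),(100,25)]:
    print(c,tri(t,(256,185),s,c))
a=cv2.resize(s["img"][0:240,60:360],(800,600)[:2] if 0 else (750,600),interpolation=cv2.INTER_CUBIC)
cv2.imwrite("pics/s1.png",a)
cv2.imwrite("pics/t1.png",cv2.resize(t["img"][90:270,212:312],None,fx=3.3,fy=3.3,interpolation=cv2.INTER_CUBIC))
E
```

```text
big [464.2 133.7  98. ]
small [649.3 153.5  86. ]
mid [561.5 144.9  20. ]
pl1 [699.5 196.8  20. ]
pl2 [701.2 111.4  20. ]
pl3 [416.5 174.6  20. ]
pl4 [425.8  87.1  20. ]
legA [662.6 -17.9   0. ]
legB [311.1 -75.    0. ]
legC [ 784.9 -423.7    0. ]
legD [ 306.2 -463.6    0. ]
(208, 53) (array([565.2, 136.8, 390. ]), np.float64(102.0909418409446))
(189, 45) (array([580.3, 139.7, 404.5]), np.float64(136.19609427425178))
(290, 42) (array([488.7, 144.4, 418.4]), np.float64(42.10501141298834))
(100, 25) (array([640.3, 170.6, 446.6]), np.float64(274.8654121852241))
```

View pics/s1.png

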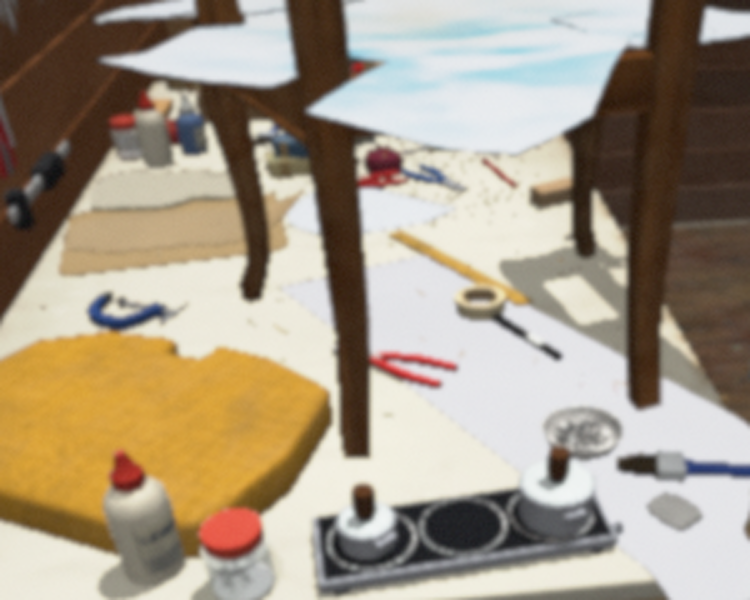

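View pics/t1.png

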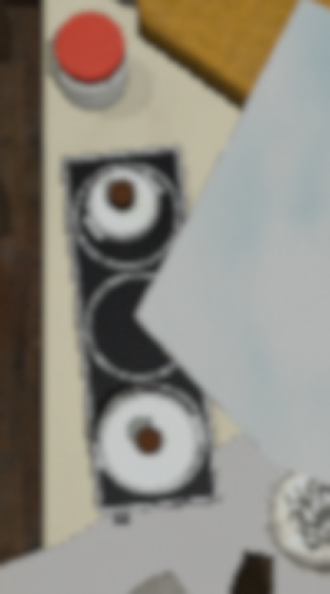

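The crops show the sheet's lowest corner at crop (517,153), i.e. scene (267,61), and at top (253,185.5). The pots stand on the outer rings and the middle ring is empty. Next I'll get the chair heights.

```bash
python3 - <<'E'
from bench import r, vision
from h import *
np.set_printoptions(precision=1,suppress=True)
t=vision.snapshot("top");s=vision.snapshot("scene")
print("corner",tri(t,(252.9,185.5),s,(266.8,61.2)))
for k,(x,y) in dict(A=(663,-18),B=(311,-75),D=(306,-464),C=(785,-424)).items():
    for z in (0,200,300,400,500,600,700): print(k,z,pix(t,(x,y,z)),pix(s,(x,y,z)))
print("big",tri(t,(258,224),s,(60+559/2.5,452/2.5)),"small",tri(t,(249,149),s,(60+364/2.5,488/2.5)))
w=vision.snapshot("wrist");cv2.imwrite("pics/w0.png",w["img"]);print(w["eye"],w["attitude"])
E
```

```text
corner (array([511.6, 144.3, 381.8]), np.float64(5.0720106058952314))
A 0 [312.8 151.3] [201.9 180. ]
A 200 [328.  128.5] [194.3 115.6]
A 300 [339. 112.] [189.6  76.1]
A 400 [354.   89.7] [184.2  30.3]
A 500 [375.3  57.7] [177.8 -23.7]
A 600 [408.4   8.2] [170.2 -88.1]
A 700 [466.6 -78.8] [ 160.9 -166.4]
B 0 [339.1 284.1] [318. 160.]
B 200 [362.5 296.9] [325.9  98.3]
B 300 [379.9 306.3] [330.7  61. ]
B 400 [403.9 319.4] [336.2  18.3]
B 500 [439.4 338.7] [342.5 -31.2]
B 600 [497.  370.1] [350.  -89.2]
B 700 [606.8 429.9] [ 358.8 -158.2]
D 0 [490.4 284.7] [293. 105.]
D 200 [556.2 297.7] [296.6  52.8]
D 300 [605.  307.3] [298.6  22.8]
D 400 [672.7 320.7] [300.9 -10.5]
D 500 [772.8 340.5] [303.5 -47.6]
D 600 [936.  372.7] [306.3 -89.2]
D 700 [1249.4  434.6] [ 309.5 -136.1]
C 0 [459.6 106. ] [168. 117.]
C 200 [512.4  72. ] [158.8  62.7]
C 300 [550.5  47.4] [153.5  31.2]
C 400 [601.8  14.4] [147.6  -4. ]
C 500 [674.6 -32.6] [140.9 -43.5]
C 600 [ 786.1 -104.4] [133.4 -88.2]
C 700 [ 978.1 -228.3] [ 124.8 -139.1]
big (array([463.1, 134. ,  92.2]), np.float64(2.8135568104152116)) small (array([648.8, 153.7,  83.3]), np.float64(2.2842883144726986))
[ 269.3 -543.1  373.8] [-19.    0.  -71.4]
```

View pics/w0.png

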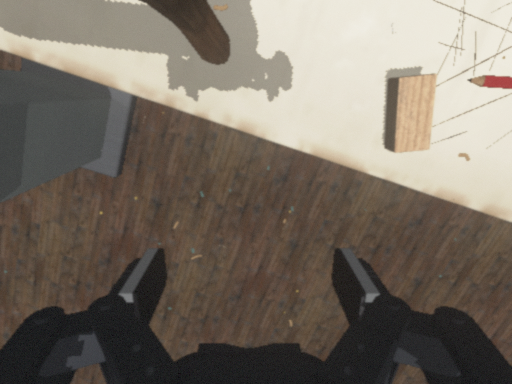

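The wrist view shows chair leg D's foot at about (205,45) and open floor beneath the gripper. The sheet corner hangs at z≈382, right next to the pots, so I'll approach with the tool leaned back toward the robot. First comes the retract, tucked inside radius 250, so the swing clears leg B.

```bash
python3 - <<'E'
from h import *
from bench import vision
np.set_printoptions(precision=0,suppress=True)
s=vision.snapshot("scene")
for p in [(360,6),(383,10)]:
    for z in (382,440): print(p,z,onz(s,p,z))
u=np.array([190.2,-568.5]);u=u/np.linalg.norm(u);print(u)
E
```

```text
(360, 6) 382 [ 171. -286.  382.]
(360, 6) 440 [288.  -1. 440.]
(383, 10) 382 [ 127. -227.  382.]
(383, 10) 440 [255.  43. 440.]
[ 0. -1.]
```

Call:
step_arm(
  targets=[
    [[-10,30,5,0,0,0],[-22,66,10,0,0,0],[-35,104,15,0,0,0],[-47,142,20,0,0,0],[-60,180,20,0,0,0],[-72,217,20,0,0,0],[-80,240,20,0,0,0],[-80,240,20,0,0,0]],
  ],
  fingers=0,
)

```text
time: 1.07
tool_pos: [109.6, -326.3, 273.8]
tcp_rot: [179.9, 0.0, 18.5]
ft_force: [-0.3, -0.1, -0.1]
finger_gap: 42.8
grip_force: 0.0
```

```bash
python3 -c "
from bench import r
s=r.sense();print(s['time'],s['joint_pos'],s['tool_pos'],s['tcp_rot'],s['ft_force'])"
```

```text
1.0667 [-7.99796982e+01 -3.60024981e+01  1.19665358e+02 -1.14594673e-02
  9.62486552e+01 -8.47672666e+00] [ 109.57749405 -326.29374793  273.75904459] [1.79914160e+02 2.43084522e-02 1.84957541e+01] [-0.33371841 -0.1004933  -0.05569627]
```

Call:
step_arm(
  targets=[
    [[-5,16,24,0,0,0],[-11,32,48,0,0,0],[-16,49,72,0,0,0],[-22,65,96,0,0,0],[-27,81,120,0,0,0],[-33,97,145,0,0,0],[-38,113,169,0,0,0],[-44,130,193,0,0,0],[-49,146,217,0,0,0],[-55,162,241,0,0,0],[-55,162,241,0,0,0]],
  ],
)

```text
time: 1.98
tool_pos: [56.5, -170.5, 522.3]
tcp_rot: [179.9, 0.1, 18.5]
ft_force: [0.5, -1.1, 0.3]
finger_gap: 42.9
grip_force: 0.0
```

```bash
python3 - <<'E'
from bench import r,vision
import cv2,numpy as np
s=r.sense();print(s['time'],s['joint_pos'].round(1),s['tool_pos'].round(1),s['tcp_rot'].round(1),s['ft_force'].round(1))
a=vision.snapshot("scene")["img"];b=vision.snapshot("top")["img"]
cv2.imwrite("pics/c2.png",np.vstack([cv2.resize(a[:150,212:],(600,300)),cv2.resize(b[234:,212:],(600,300))]))
p=s['tool_pos'][:2]-s['tool_pos'][:2]
c=s['tool_pos'][:2]
for k in range(1,15):
    t=np.radians(6.8*k);print(k,(np.array([[np.cos(t),-np.sin(t)],[np.sin(t),np.cos(t)]])@c-c).round(),round(t,3))
E
```

```text
1.9833 [-8.810e+01 -5.120e+01  1.003e+02 -1.000e-01  1.307e+02 -1.660e+01] [  56.5 -170.5  522.3] [1.799e+02 1.000e-01 1.850e+01] [ 0.5 -1.1  0.3]
1 [20.  8.] 0.119
2 [38. 18.] 0.237
3 [56. 30.] 0.356
4 [72. 45.] 0.475
5 [86. 61.] 0.593
6 [98. 78.] 0.712
7 [107.  97.] 0.831
8 [115. 117.] 0.949
9 [120. 138.] 1.068
10 [123. 159.] 1.187
11 [123. 180.] 1.306
12 [120. 201.] 1.424
13 [115. 222.] 1.543
14 [108. 242.] 1.662
```

View pics/c2.png

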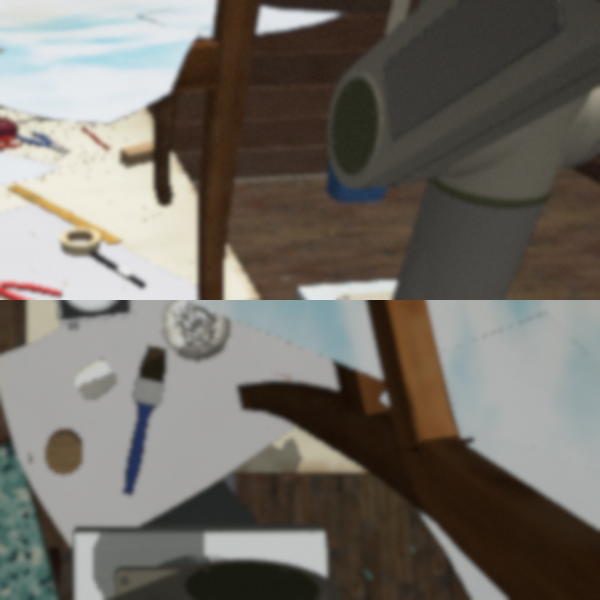

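The view shows the arm tucked, with a pale sheet tip beside leg B at about scene (384,6). It lies below and outside the tool's swing. J2 sits at its limit, so I'll fit the kinematics quickly and ease off.

```bash
cat > kin.py <<'E'
import numpy as np
from scipy.optimize import fsolve
J=np.radians([[7.471,85.268],[-36.0,119.665],[-51.2,100.3]])
rr=[597.3,340.3,172.];zz=[252.8,273.8,522.3]
A=[];b=[]
for (j2,j3),r_,z_ in zip(J,rr,zz):
    t=j2+j3
    A+=[[np.sin(j2),np.sin(t),np.cos(t),1,0],[np.cos(j2),np.cos(t),-np.sin(t),0,1]];b+=[r_,z_]
X,res,_,_=np.linalg.lstsq(np.array(A),np.array(b),rcond=None)
def inv(r_,z_,lean=0,L3=0):
    # tool-down-equivalent wrist point
    th=np.radians(lean);r2=r_-L3*np.sin(th);z2=z_-L3*(1-np.cos(th))
    def f(q):
        t=q[0]+q[1]
        return [X[0]*np.sin(q[0])+X[1]*np.sin(t)+X[2]*np.cos(t)+X[3]-r2,X[0]*np.cos(q[0])+X[1]*np.cos(t)-X[2]*np.sin(t)+X[4]-z2]
    q=np.degrees(fsolve(f,[-.5,2.]));return q.round(1),round(180-lean-q.sum(),1)
if __name__=="__main__":
    print(X.round(1),res)
    for a in [(172,522),(195,500),(205,505),(220,500),(482,95,30,220),(482,95,30,260),(482,95,35,260),(482,95,25,260),(574,95,30,260),(330,300),(400,250)]: print(a,inv(*a))
E
python3 kin.py
```

```text
[367.7 553.   61.9   0.  -23.4] [0.06797779]
(172, 522) (array([-51.2, 100.4]), np.float64(130.9))
(195, 500) (array([-50. , 102.6]), np.float64(127.4))
(205, 505) (array([-48.2, 101.2]), np.float64(127.0))
(220, 500) (array([-46.5, 101. ]), np.float64(125.4))
(482, 95, 30, 220) (array([-19.2, 130.5]), np.float64(38.7))
(482, 95, 30, 260) (array([-22.8, 133.7]), np.float64(39.1))
(482, 95, 35, 260) (array([-25.6, 137.1]), np.float64(33.5))
(482, 95, 25, 260) (array([-19.7, 130.3]), np.float64(44.4))
(574, 95, 30, 260) (array([ -5.5, 119.7]), np.float64(35.9))
(330, 300) (array([-37.8, 118. ]), np.float64(99.8))
(400, 250) (array([-24.6, 114.5]), np.float64(90.1))
```

Call:
step_arm(
  targets=[
    [[7,-25,-15,0,0,0],[30,-16,-15,0,0,0.119],[51,-4,-15,0,0,0.237],[70,9,-15,0,0,0.356],[88,25,-15,0,0,0.475],[104,43,-15,0,0,0.593],[117,63,-15,0,0,0.712],[128,85,-15,0,0,0.831],[137,107,-15,0,0,0.949],[143,130,-15,0,0,1.068],[146,154,-15,0,0,1.187],[146,178,-15,0,0,1.306]],
  ],
)

```text
time: 3.08
tool_pos: [203.5, 7.6, 500.7]
tcp_rot: [-179.6, -0.0, 93.7]
ft_force: [-0.1, -0.2, -0.2]
finger_gap: 42.6
grip_force: 0.0
```

```bash
python3 -c "
from bench import r
s=r.sense();print(s['time'],s['joint_pos'].round(1),s['tool_pos'].round(1),s['tcp_rot'].round(1),s['ft_force'].round(1))"
```

```text
3.0833 [-1.230e+01 -4.920e+01  1.021e+02 -1.000e-01  1.274e+02 -1.600e+01] [203.5   7.6 500.7] [-179.6   -0.    93.7] [-0.1 -0.2 -0.2]
```

Call:
step_arm(
  targets=[
    [[4,14,-10,0,0,-0.122],[10,26,-25,0,0,-0.243],[18,36,-42,0,0,-0.365],[28,44,-59,0,0,-0.487],[38,52,-76,0,0,-0.609],[48,60,-94,0,0,-0.73],[59,67,-112,0,0,-0.852],[70,74,-130,0,0,-0.974],[81,80,-148,0,0,-1.095],[92,87,-166,0,0,-1.217],[102,94,-183,0,0,-1.339],[112,100,-200,0,0,-1.461]],
  ],
)

```text
time: 4.08
tool_pos: [314.8, 107.1, 299.5]
tcp_rot: [-179.7, 0.1, 9.3]
ft_force: [0.3, 0.9, 0.6]
finger_gap: 42.4
grip_force: 0.0
```

```bash
python3 - <<'E'
from bench import r,vision
import cv2,numpy as np
s=r.sense();print(s['time'],s['joint_pos'].round(1),s['tool_pos'].round(1),s['tcp_rot'].round(1),s['ft_force'].round(1))
w=vision.snapshot("wrist");print(w["eye"],w["attitude"]);cv2.imwrite("pics/w1.png",w["img"])
E
```

```text
4.0833 [  9.6 -37.9 118.2   0.3  99.9  90.4] [314.8 107.1 299.5] [-1.797e+02  1.000e-01  9.300e+00] [0.3 0.9 0.6]
[397.37639859 119.34091289 420.24470097] [-19.11306067   0.25131979 -80.65110899]
```

View pics/w1.png

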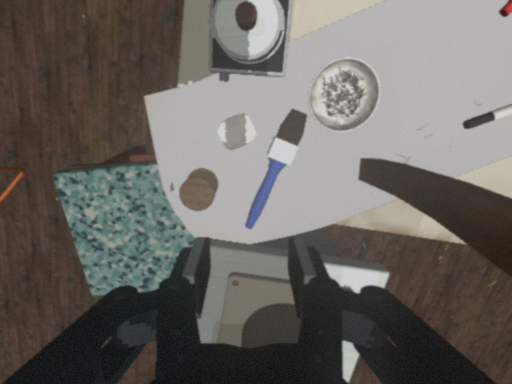

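The wrist view shows the large pot's knob at (246,15), and the way to it is clear. I'll tilt and take the standoff pose.

Call:
step_arm(
  targets=[
    [[12,2,-13,0.012,-0.067,0],[24,4,-28,0.024,-0.135,0],[36,6,-42,0.036,-0.202,0],[48,9,-56,0.048,-0.27,0],[60,11,-70,0.06,-0.337,0],[71,13,-84,0.071,-0.404,0],[82,15,-97,0.083,-0.47,0],[93,17,-110,0.091,-0.516,0],[93,17,-110,0.091,-0.516,0]],
  ],
)

```text
time: 4.88
tool_pos: [417.0, 127.6, 185.3]
tcp_rot: [-179.7, -29.2, 9.7]
ft_force: [-0.9, -0.6, -2.5]
finger_gap: 42.6
grip_force: 0.0
```

```bash
python3 - <<'E'
from bench import r,vision
import cv2,numpy as np
s=r.sense();print(s['time'],s['joint_pos'].round(1),s['tool_pos'].round(1),s['tcp_rot'].round(1),s['ft_force'].round(1))
w=vision.snapshot("wrist");print(w["eye"],w["attitude"]);cv2.imwrite("pics/w2.png",w["img"])
np.savez("w2.npz",**w)
E
```

```text
4.8833 [ 10.2 -51.  141.5   0.   60.4  90.4] [417.  127.6 185.3] [-179.7  -29.2    9.7] [-0.9 -0.6 -2.5]
[430.83270083 128.67956077 331.4968643 ] [ 10.18963937   0.22524199 -80.07345432]
```

View pics/w2.png

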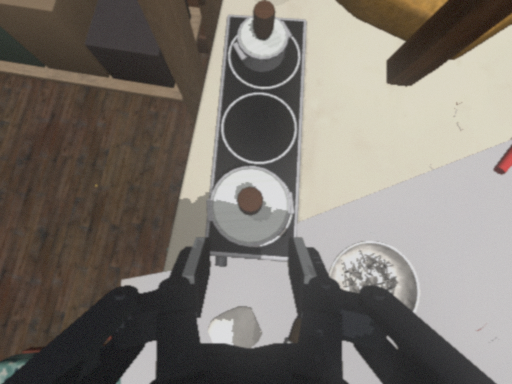

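The wrist view is clear: large knob top at about (249,200), middle ring (ellipse) at about (260,128), small knob top at (263,10).

```bash
python3 - <<'E'
from h import *
from kin import X,inv
np.set_printoptions(precision=1,suppress=True)
w=dict(np.load("w2.npz"))
hsv=cv2.cvtColor(w["img"],cv2.COLOR_BGR2HSV)
# mid ring: dark disc inside pale line
g=w["img"].max(2);m=(g<70).astype(np.uint8)
n,l,st,c=cv2.connectedComponentsWithStats(m,connectivity=4);i=l[128,260];print("disc",st[i],c[i])
cn=max(cv2.findContours((l==i).astype(np.uint8),0,1)[0],key=len)
P=np.array([onz(w,p,20)[:2] for p in cn[:,0].astype(float)])
(cx,cy),R_=cv2.minEnclosingCircle(P.astype(np.float32));print("ring_mid",cx,cy,R_)
# knobs: brown
b=cv2.inRange(hsv,(0,70,10),(18,255,140));
for y0,y1,x0,x1,z in((175,230,230,275,98),(0,40,245,280,86)):
    q=np.zeros_like(b);q[y0:y1,x0:x1]=b[y0:y1,x0:x1]
    n,l,st,c=cv2.connectedComponentsWithStats(q);k=1+st[1:,4].argmax();print(st[k],c[k],onz(w,c[k],z),"mid-height:",onz(w,c[k],z-14))
# L3
j2,t=np.radians(-51.),np.radians(90.5)
rw=X[0]*np.sin(j2)+X[1]*np.sin(t)+X[2]*np.cos(t)+X[3];zw=X[0]*np.cos(j2)+X[1]*np.cos(t)-X[2]*np.sin(t)+X[4]
print("wrist eq",rw,zw, "L3~",(433-rw)/np.sin(np.radians(29.2)))
for L in(280,310): print(inv(482,97,30,L),inv(482,97,28,L),inv(574,97,30,L),inv(445,170,28,L))
E
```

```text
disc [ 225   96   68   65 3464] [258.6 127.6]
ring_mid 559.419677734375 141.16163635253906 38.616973876953125
[239 188  23  23 406] [249.7 199.3] [465.1 134.8  98. ] mid-height: [467.1 135.2  84. ]
[255   1  19  18 274] [263.9   9.7] [650.4 153.3  86. ] mid-height: [663.  154.7  72. ]
wrist eq 266.7206871339164 141.31026673564816 L3~ 340.834315261141
(array([-24.9, 135.3]), np.float64(39.6)) (array([-23.5, 133.8]), np.float64(41.7)) (array([ -7.1, 121.2]), np.float64(35.9)) (array([-38.3, 135.2]), np.float64(55.1))
(array([-27.9, 137.8]), np.float64(40.1)) (array([-26.3, 136.1]), np.float64(42.2)) (array([ -9.3, 123.6]), np.float64(35.7)) (array([-41.7, 137.5]), np.float64(56.2))
```

Call:
step_arm(
  targets=[
    [[10,2,-13,0,0,0],[20,4,-30,0,0,0],[30,5,-48,0,0,0],[39,7,-66,0,0,0],[39,7,-66,0,0,0]],
  ],
)

```text
time: 5.35
tool_pos: [456.7, 134.4, 121.8]
tcp_rot: [-179.7, -29.1, 9.6]
ft_force: [-1.7, -0.2, -1.1]
finger_gap: 43.0
grip_force: 0.0
```

```bash
python3 - <<'E'
from bench import r
s=r.sense();print(s['time'],s['joint_pos'].round(1),s['tool_pos'].round(1),s['tcp_rot'].round(1),s['ft_force'].round(1))
E
```

```text
5.35 [ 1.020e+01 -3.540e+01  1.399e+02  1.000e-01  4.650e+01  9.050e+01] [456.7 134.4 121.8] [-179.7  -29.1    9.6] [-1.7 -0.2 -1.1]
```

Call:
step_arm(
  targets=[
    [[2,0,-9,0,0,0],[5,0,-18,0,0,0],[7,0,-27,0,0,0],[7,0,-27,0,0,0]],
  ],
)

```text
time: 5.68
tool_pos: [464.5, 134.6, 97.9]
tcp_rot: [-179.7, -29.3, 9.6]
ft_force: [0.2, -0.5, 0.2]
finger_gap: 42.6
grip_force: 0.0
```

```bash
python3 - <<'E'
from bench import r,vision
import cv2
s=r.sense();print(s['time'],s['joint_pos'].round(1),s['tool_pos'].round(1),s['tcp_rot'].round(1),s['ft_force'].round(1))
w=vision.snapshot("wrist");cv2.imwrite("pics/w3.png",w["img"])
E
```

```text
5.6833 [ 10.  -31.1 140.    0.2  41.8  90.1] [464.5 134.6  97.9] [-179.7  -29.3    9.6] [ 0.2 -0.5  0.2]
```

View pics/w3.png

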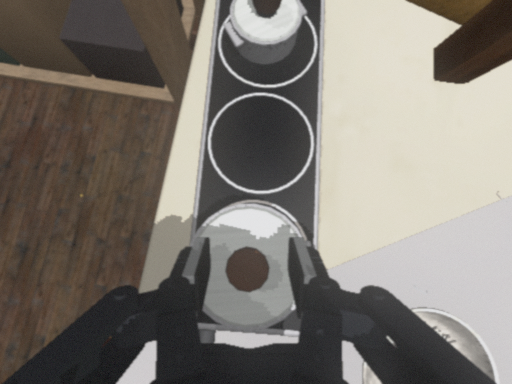

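The knob at (248,270) sits midway between the fingers. The middle ring is at (261,142). Closing gently.

Call:
step_arm(
  targets=[
    [[0,0,-1,0,0,0],[0,0,-1,0,0,0],[0,0,-1,0,0,0],[0,0,-1,0,0,0],[0,0,-1,0,0,0],[0,0,-1,0,0,0]],
  ],
  fingers=1,
  newtons=25,
)

```text
time: 6.23
tool_pos: [465.8, 134.9, 98.5]
tcp_rot: [-179.6, -29.6, 9.6]
ft_force: [-3.2, 0.1, 6.3]
finger_gap: 21.4
grip_force: 26.9
```

```bash
python3 - <<'E'
from bench import r,vision
from h import *
s=r.sense();print(s['time'],s['joint_pos'].round(1),s['tool_pos'].round(1),s['tcp_rot'].round(1),s['ft_force'].round(1),s['finger_gap'],s['grip_force'])
w=vision.snapshot("wrist")
m=(w["img"].max(2)<70).astype(np.uint8)
n,l,st,c=cv2.connectedComponentsWithStats(m,connectivity=4);i=l[142,261];print("disc",st[i])
cn=max(cv2.findContours((l==i).astype(np.uint8),0,1)[0],key=len)
P=np.array([onz(w,p,20)[:2] for p in cn[:,0].astype(float)])
print("ring_mid",cv2.minEnclosingCircle(P.astype(np.float32)))
print("knob",onz(w,(248,270),98))
E
```

```text
6.2333 [ 10.  -31.1 140.    0.2  41.5  90.2] [465.8 134.9  98.5] [-179.6  -29.6    9.6] [-3.2  0.1  6.3] 21.37627940282936 26.917936205863953
disc [ 213   99   96   93 6960]
ring_mid ((559.5265502929688, 141.38995361328125), 39.12442398071289)
knob [466.82109631 134.74108495  98.        ]
```

Call:
step_arm(
  targets=[
    [[5,0.4,0,0,0,0],[13,0.9,0,0,0,0],[22,1.5,0,0,0,0],[31,2.1,0,0,0,0],[40,2.8,0,0,0,0],[49,3.4,0,0,0,0],[58,4,0,0,0,0],[67,4.7,0,0,0,0],[76,5.3,0,0,0,0],[84,5.9,0,0,0,0],[90,6.3,0,0,0,0],[93,6.5,0,0,0,0]],
  ],
)

```text
time: 7.28
tool_pos: [559.5, 141.4, 98.5]
tcp_rot: [-179.7, -29.6, 9.6]
ft_force: [-3.5, -0.3, 9.5]
finger_gap: 21.0
grip_force: 27.2
```

Call:
step_arm(
  targets=[
    [[0,0,0,0,0,0],[0,0,0,0,0,0],[0,0,0,0,0,0]],
  ],
)

```text
time: 7.53
tool_pos: [559.1, 141.3, 98.5]
tcp_rot: [-179.7, -29.7, 9.6]
ft_force: [2.1, 0.9, 4.8]
finger_gap: 20.8
grip_force: 26.6
```

```bash
python3 - <<'E'
from bench import r,vision
from h import *
s=r.sense();print(s['time'],s['joint_pos'].round(1),s['tool_pos'].round(1),s['tcp_rot'].round(1),s['ft_force'].round(1),s['finger_gap'],s['grip_force'])
w=vision.snapshot("wrist");cv2.imwrite("pics/w4.png",w["img"])
hsv=cv2.cvtColor(w["img"],cv2.COLOR_BGR2HSV);b=cv2.inRange(hsv,(0,70,10),(18,255,140));b[:240]=0;b[300:]=0;b[:,:215]=0;b[:,285:]=0
n,l,st,c=cv2.connectedComponentsWithStats(b);k=1+st[1:,4].argmax();print(st[k],c[k],onz(w,c[k],98))
E
```

```text
7.5333 [  8.6 -11.7 125.9   1.4  36.2  88. ] [559.1 141.3  98.5] [-179.7  -29.7    9.6] [2.1 0.9 4.8] 20.84663952955775 26.581276953220367
[229 255  41  38 781] [249.44814341 276.17925736] [557.33112023 140.00094061  98.        ]
```

View pics/w4.png

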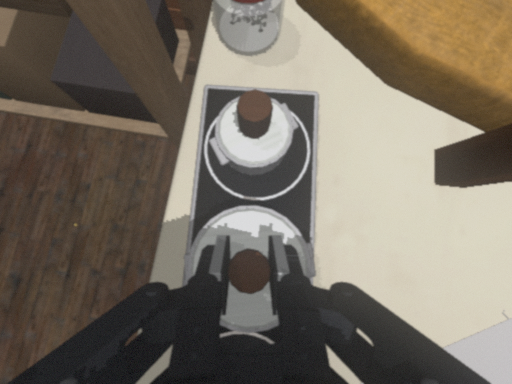

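The large pot's knob is at (249,271), well within tolerance of the ring centre. The small pot is untouched. Releasing, then backing off low and rearward to stay clear of the sheet.

Call:
step_arm(
  targets=[
    [[0,0,0,0,0,0],[0,0,0,0,0,0],[0,0,0,0,0,0],[0,0,0,0,0,0],[0,0,0,0,0,0],[0,0,0,0,0,0]],
  ],
  fingers=0,
)

```text
time: 8.08
tool_pos: [557.7, 141.2, 96.7]
tcp_rot: [-179.6, -29.5, 9.6]
ft_force: [0.7, -0.3, 1.1]
finger_gap: 43.0
grip_force: 0.0
```

Call:
step_arm(
  targets=[
    [[-5,-1,4,0,0,0],[-13,-2,10,0,0,0],[-23,-4,18,0,0,0],[-35,-6,27,0,0,0],[-47,-8,36,0,0,0],[-59,-10,44,0,0,0],[-70,-12,50,0,0,0],[-80,-14,55,0,0,0],[-80,-14,55,0,0,0]],
  ],
)

```text
time: 8.83
tool_pos: [477.4, 127.2, 153.3]
tcp_rot: [-179.6, -29.6, 9.6]
ft_force: [0.1, 0.1, 0.7]
finger_gap: 42.3
grip_force: 0.0
```

```bash
python3 - <<'E'
from bench import r,vision
from h import *
s=r.sense();print(s['time'],s['tool_pos'].round(1),s['ft_force'].round(1),s['finger_gap'],s['grip_force'])
w=vision.snapshot("wrist");cv2.imwrite("pics/w5.png",w["img"])
hsv=cv2.cvtColor(w["img"],cv2.COLOR_BGR2HSV);b=cv2.inRange(hsv,(0,70,10),(18,255,140));b[:,:215]=0;b[:,300:]=0
n,l,st,c=cv2.connectedComponentsWithStats(b)
for k in range(1,n):
    if st[k,4]>150: print(st[k],c[k],onz(w,c[k],98)[:2],onz(w,c[k],86)[:2])
E
```

```text
8.8333 [477.4 127.2 153.3] [0.1 0.1 0.7] 42.33899307800505 0.0
[242  34  23  21 376] [252.88031915  43.73670213] [641.82034326 151.93185352] [650.84401132 153.36057372]
[237 136  25  24 323] [249.69659443 146.16718266] [559.48494663 140.25994471] [563.60902023 140.99409584]
```

View pics/w5.png

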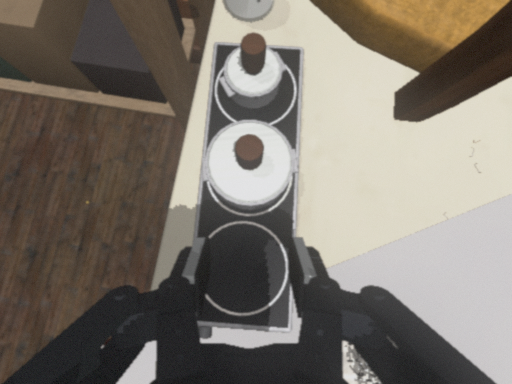

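The large pot stands upright on the middle ring, knob at (250,146), i.e. (559.5,140) against the ring at (559.5,141). The small pot has not moved and the gripper is clear.

```bash
python3 -c "
from bench import r
print(r.hand_in())"
```

```text
the job is handed in; nothing more can be done
None
```

The larger pot now stands on the middle ring, about 1 mm off centre by the wrist camera. The smaller pot did not move, the gripper is clear of both, and the job was handed in at about 9 s (no verdict was shown).

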